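# Clear the drying rack and put the sugar away

## Task

Tidy up the tea things: take both wooden boards out of the drying rack and stand them gently side by side on the sloped steel stand, each with its lower edge down on the ledge behind the lip and its back flat against the panel. Carry the open sugar bowl, held level so that its wrapped sugar cubes stay in, up onto the free end of the steel riser beside the amber cup, set it down gently and put its lid on; let nothing drop. Leave the other things on the counter where they are.

Things in the scene. Friction and masses are not known exactly. Their poses are not given: they have to be found in the camera images.
- stand: Fixed steel stand for boards, 260 mm wide (y) x 120 deep (x) x about 105 high; its front (the open side with the lip) looks along its -x, towards the robot. Origin on the counter under the crease of ledge and panel, z up. No ends or dividers: two boards (130 and 95 wide) fit side by side. Behind a board, fingers must stay above the panel's top edge.
- stand_bed: Sloped part of the stand. Origin: middle of the crease of ledge and panel, 30 mm above the counter. z: up the panel face (reclined 0.35 rad, top away from the robot); y: along the crease; x: square into the panel. Panel face x = 0, 10 thick, z 0..78. Ledge face z = 0, from the panel to x = -32. Lip x -38..-32, top z = 14. All y -130..130. A seated board's centre: x = -6, z = half its height.
- rack: Fixed dark steel drying rack, 125 mm (x) x 100 (y) x 55 high, with two upright slots 16 wide, 45 deep and open at the ends, along its y, at x = -37.5 and +37.5; slot floor 10 above the counter. Each slot holds one board; which is in which varies. Origin at the centre of its underside, z up.
- board_large: Larger wooden board, 12 mm thick (x) x 130 wide (y) x 145 high (z), standing upright in the rack, about 0.14 kg; a dark disc near one corner is only for looks. Origin at the centre of its lower edge face, z up, x along the thickness. It sticks 100 out of the rack; the gap to the other board is 63.
- board_large_center (a point): Centre of the larger board, 72.5 above its lower edge.
- board_small: Smaller wooden board, 12 mm thick (x) x 95 wide (y) x 125 high (z), otherwise like the larger, about 0.10 kg. Origin at the centre of its lower edge face, z up, x along the thickness.
- board_small_center (a point): Centre of the smaller board, 62.5 above its lower edge.
- riser: Fixed low steel shelf, top plate 140 mm (x) x 220 (y), top face 45 above the counter. An amber cup stands on the half towards its +y, about 65 from its middle; the other half (around y = -60) is free. Origin at the centre of its underside, z up.
- bowl: White ceramic sugar bowl, open, round, 66 mm outer diameter (foot 52, straight sides from 16 up), 55 high, wall 4, inner floor at 5, about 0.22 kg; holds two wrapped sugar cubes. Origin at the centre of its underside, z up.
- lid: White ceramic lid of the bowl, lying right way up on the counter: flange 68 mm across, underside at z = 8, top at 13 to 15; below it a plug 46 across (the bowl's mouth is 58); above it a round knob 16 across, z = 15 to 36. Seated, its origin is 47 above the bowl's. About 0.08 kg. Origin at the centre of the plug's underside, z up.
- cube0: Paper-wrapped sugar cube, 17, loose in the bowl. Origin at the centre of one face.
- cube1: Second sugar cube, the same.
- cup_riser: Amber glass cup, 68 diameter, 75 high, standing on the riser; leave it. Origin at the centre of its underside, z up.
- cup_back: Another amber glass cup of the same size on the counter behind; leave it. Origin at the centre of its underside, z up.
- spoon: Steel teaspoon, 140 long, lying on the counter in front of the stand; leave it. Origin under its middle.
Mind the look-alikes: they are no part of the job. What is shaped like the lid but green is not meant.

How it is judged:
At the end, for the whole second after the job is handed in: Boards at rest on the stand: lower edge on the ledge (6 mm), back on the panel (8 mm, 0.10 rad), no end overhanging more than 5 mm. Bowl upright, wholly on the riser (overhang under 2 mm), both cubes in it, lid level on it (within 9 mm of centre, 4 mm of seated height) (x of board_large_center in the frame of stand_bed between -0.014 and 0.002 m and z of board_large_center in the frame of stand_bed between 0.0665 and 0.0785 m and y of board_large_center in the frame of stand_bed between -0.07 and 0.07 m and angle between the x axis of each of board_large, board_small and the x axis of stand_bed, either way round below 0.1 rad and x of board_small_center in the frame of stand_bed between -0.014 and 0.002 m and z of board_small_center in the frame of stand_bed between 0.0565 and 0.0685 m and y of board_small_center in the frame of stand_bed between -0.088 and 0.088 m and linear speed of each of board_large, board_small, bowl, lid below 0.02 m/s and z of bowl in the frame of riser between 0.042 and 0.049 m and x of bowl in the frame of riser between -0.046 and 0.046 m and y of bowl in the frame of riser between -0.086 and 0.086 m and angle between each of bowl, lid's own z axis and vertical below 0.08 rad and z of lid in the frame of bowl between 0.043 and 0.051 m and horizontal distance between lid and bowl below 0.009 m and horizontal distance between each of cube0, cube1 and bowl below 0.03 m and z of cube0 in the frame of bowl between 0 and 0.045 m and z of cube1 in the frame of bowl between 0 and 0.045 m); the robot touches nothing.
It fails at once if the sugar bowl was tipped by more than 0.4 rad (angle between bowl's own z axis and vertical above 0.4 rad).
It fails at once if a board, the bowl or the lid was let fall (faster than 0.5 m/s while not held) ((contact force between the fingers and board_large below 0.2 N and linear speed of board_large above 0.5 m/s) or (contact force between the fingers and board_small below 0.2 N and linear speed of board_small above 0.5 m/s) or (contact force between the fingers and bowl below 0.2 N and linear speed of bowl above 0.5 m/s) or (contact force between the fingers and lid below 0.2 N and linear speed of lid above 0.5 m/s)).
It fails at once if another thing on the counter was moved by more than 4 cm (distance of any of cup_riser, cup_back, spoon from where it was at the start of the episode above 0.04 m).
It also fails if it takes over 72 s, if anything falls off the work surface, if the arm or the gripper's body presses on something with over 40 N, if the wrist force passes 120 N, or if a joint passes its speed limit or range.

## Robot

A 6-joint arm with a two-finger parallel gripper is mounted at the origin on the work surface. World frame = base frame: x ahead of the robot, y to its left, z up, the work surface at z = 0. Lengths are in m, angles in rad, forces in N, time in s.
With the tool pointing down it reaches from about 0.3 to 0.875 m from the base axis. Payload 6.4 kg.
Tool frame: the origin (TCP) lies at the very end of the fingers, on their centre line; the grasp point (between the pads) lies 19 mm behind it; z points along the fingers, y is the line along which they close (so a half turn about z gives the same grasp; the last joint's range is limited). The gripper opens to 85 mm and grips with 20 to 120 N. Pads are 22 mm wide; open, the fingers measure 114 mm over their backs; the gripper's body (76 mm by 85 mm) begins 54 mm behind the grasp point. The pads swing forward as they close: fully open they stand 13 mm farther back than shut.
Start: joints at [-1.48, 0.181, 1.607, -0, 1.354, -0.206], TCP at [0.168, -0.55, 0.231] pointing down, gripper open.
Joint ranges: [-2.99, 2.99], [-0.89, 2.07], [0.3, 2.58], [-1.14, 4.28], [0, 2.63], [-3.12, 3.12]. Speed limits (rad/s): [2.57, 2.57, 3.01, 3.14, 3.14, 3.14].

## Interface

Orientations are given as a unit quaternion [x, y, z, w].
In Python, from rig import status, imaging, job gives the robot as it stands. The module is installed in compiled form; this text tells all that it offers.
- The arm moves only by the tool jog_arm, never from a script. Its argument "targets" is a list of rows, each a list of 6 numbers: the shift along the tool's x, y, z each as a share of 1000 mm, from -1 to 1, then the turn, a rotation vector about the tool's x, y, z each as a share of pi rad, from -1 to 1. In form: [[tx, ty, tz, wx, wy, wz], ...]. A call has 1 to 8 rows; each row shifts and turns the commanded pose from where the row before left it, along the tool's axes as they then stand; what a row does not reach is not made up. A row lasts 1/10 s, in which the tool goes at most 50 mm and 8.59 degrees, less where a joint would pass 70% of its speed; a pose out of reach is approached as far as the arm can. A call with a number of a shift or a turn outside -1 to 1 is refused whole. A call with a gripper value outside its range is refused whole. "fingers" is the closure, from -1 (fully open) to 1 (shut), set as the call begins (left out, the last holds). The fingers move at their own pace and stop on an object; "force" is the grip in N (left out, the last holds). Time passes only in rows, so rows that do not move let the fingers close. It gives the time, the measured TCP pose, the force, the opening and the grip force at its end, in the units of the state.
- status.state(): the state, without advancing time (a new reading comes with each control period).
- imaging.read_camera(name): name is "side" or "top" or "wrist"; returns (picture, depth): 400x640x3 uint8, blue, green, red; 400x640 float32, m along the optical axis (not along the pixel's ray), 0 where there is no reading.
- imaging.calibration(name): a dict with "fx", "fy", "cx", "cy" (pixels), "R" (3x3) and "t" (3): a world point X has camera coordinates R X + t. Camera axes: x right, y down, z forward; pixel columns grow to the right and rows downward; lengths in m; the calibration is good to about 2 mm. A picture is of the moment at which its call begins: read the wrist's pose just before it. calibration takes no time and is no camera call; for the wrist camera it gives the pose at the moment of the call.
- job.close_job(): hands the job in; it is judged then, once.
The state is a dict: "t": time; "joint_pos": joint angles; "joint_velocities": joint speeds; "joint_efforts": joint torques, N m; "tool_pos": TCP position; "tool_rot": TCP orientation; "force": force on the tool from outside, world axes, zero at the start; "wrist_torque": the same for the moment, N m; "gripper_width": finger opening in m; "grasp_force": force on a finger pad.
Only numpy, scipy, OpenCV 4.12 (cv2) and the standard library are available. Lean on these libraries where they do the work, as an engineer would, in place of code of your own. Each camera call takes 0.05 s, during which the arm holds its last target. There are 200 camera calls.

## Working session

There is one attempt and no reset: what is moved stays moved. The work goes in short steps, Python scripts to look and compute and a tool call to move; the robot and the scene stay as the last step left them, time stands still between calls to the robot, and variables do not carry over. Pictures are saved under pics/ and viewed, at most 10 in all, crops included, and the job is handed in when it is done.

Besides the shell and the picture viewer there is one more tool, called by a JSON object that holds its "api" and its "payload", one argument or row to a line. jog_arm: Moves the arm, as the interface text tells. Its arguments: {"type":"object","properties":{"targets":{"type":"array"},"fingers":{"type":"number"},"force":{"type":"number"}},"required":["targets"]}

```bash
mkdir -p pics; python3 - <<'E'
from rig import status, imaging
import cv2,numpy as np
print(status.state())
for n in ("top","side"):
    p,d=imaging.read_camera(n);c=imaging.calibration(n);cv2.imwrite(f"pics/{n}0.png",p);np.savez(f"{n}0.npz",p=p,d=d,**c);print(n,c)
E
```

```text
{'t': 0.0, 'joint_pos': array([-1.48028963e+00,  1.81546651e-01,  1.60797849e+00,  2.35437018e-05,
        1.35384800e+00, -2.06305684e-01]), 'joint_velocities': array([ 1.09077318e-03, -9.24762115e-05, -5.08750095e-04, -7.53128765e-04,
        6.11485897e-04, -1.25368544e-03]), 'joint_efforts': array([-2.13713298e-03, -4.44880199e+01, -3.51336336e+01, -4.08568176e-04,
        9.08943883e-03,  9.03571404e-07]), 'tool_pos': array([ 0.16814207, -0.54928966,  0.23039529]), 'tool_rot': array([ 9.89007982e-01,  1.47859453e-01,  6.29900740e-05, -8.88083737e-04]), 'force': array([-0.241076  , -0.68478351, -0.1957555 ]), 'wrist_torque': array([-0.00993452,  0.01351754,  0.05444483]), 'grasp_force': 0.0, 'gripper_width': 0.08471242163445418}
top {'fx': 407.7121577152782, 'fy': 407.7121577152782, 'cx': 312.11540589379223, 'cy': 205.85416253455446, 'R': array([[ 0.00927231, -0.99993714, -0.0063038 ],
       [-0.98305799, -0.00796135, -0.18312182],
       [ 0.18306012,  0.00789496, -0.98307002]]), 't': array([-0.0180575 ,  0.56324054,  0.92507573])}
side {'fx': 386.2999875347389, 'fy': 386.2999875347389, 'cx': 323.6193622562959, 'cy': 202.20218371952637, 'R': array([[-0.9992296 , -0.03918604,  0.00215935],
       [-0.01983686,  0.45682591, -0.88933491],
       [ 0.03386307, -0.8886926 , -0.4572513 ]]), 't': array([0.55189084, 0.10551485, 0.91453454])}
```

View pics/top0.png

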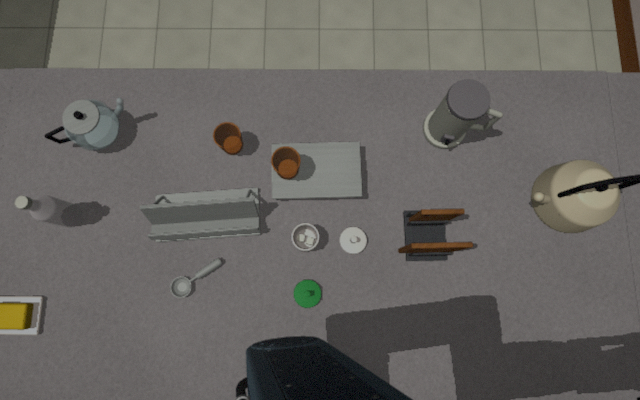

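View pics/side0.png

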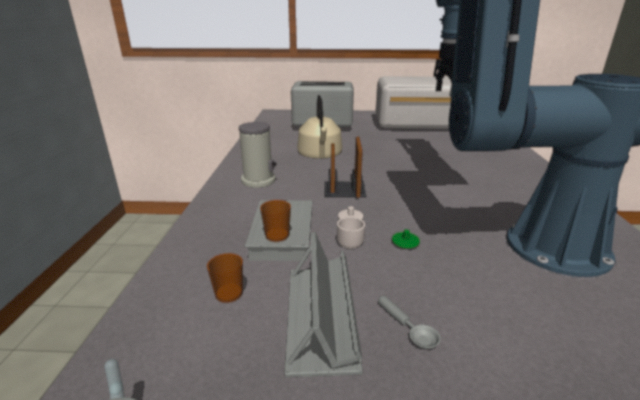

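The top view shows the stand (145–260, 190–240), the riser (272–362, 143–198) with its cup, the bowl (306,237), the lid (353,240) and the rack with boards (400–470, 208–258). The green decoy is at (308,293). The side view agrees. Next I'll measure these from the depth.

```bash
cat > h.py <<'E'
import numpy as np,cv2
def cloud(d,c):
    v,u=np.mgrid[0:400,0:640]
    P=np.stack([(u-c['cx'])/c['fx']*d,(v-c['cy'])/c['fy']*d,d],-1)
    W=(P-c['t'])@c['R']; W[d==0]=np.nan
    return W
E
python3 - <<'E'
import numpy as np,cv2
from h import *
c=np.load('top0.npz');W=cloud(c['d'],c);p=c['p']
np.set_printoptions(precision=4,suppress=True)
print('table',np.nanmedian(W[270:290,400:420,2]))
def box(n,u0,u1,v0,v1,z0,z1):
    w=W[v0:v1,u0:u1].reshape(-1,3);w=w[(w[:,2]>z0)&(w[:,2]<z1)]
    r=cv2.minAreaRect((w[:,:2]*1000).astype(np.float32))
    cc,rr=cv2.minEnclosingCircle((w[:,:2]*1000).astype(np.float32))
    print(n,len(w),'med',np.median(w,0),'rect',np.round(r[0],1),np.round(r[1],1),round(r[2],1),'circ',np.round(cc,1),round(rr,1))
box('riser',265,370,135,205,.040,.050)
box('cupr',265,305,140,185,.105,.135)
box('bowlrim',285,325,220,255,.048,.062)
box('lid flange',335,372,225,258,.010,.019)
box('lid knob',335,372,225,258,.030,.045)
box('boardA(far)',395,480,200,228,.08,.2)
box('boardB(near)',395,480,232,262,.08,.2)
box('A top',395,480,200,228,.12,.2)
box('B top',395,480,232,262,.12,.2)
box('stand all',135,270,180,245,.008,.2)
box('stand top',135,270,180,245,.095,.2)
box('stand low',135,270,180,245,.025,.05)
box('rack',395,460,205,262,.045,.06)
g=cv2.resize(p[185:275,380:490],None,fx=5,fy=5,interpolation=cv2.INTER_CUBIC);s=cv2.resize(p[175:250,130:270],None,fx=4,fy=4,interpolation=cv2.INTER_CUBIC)
o=np.zeros((760,560,3),np.uint8);o[:450,:550]=g;o[455:755,:560]=s;cv2.imwrite('pics/crop.png',cv2.resize(o,None,fx=.78,fy=.78))
E
```

```text
table -0.00033210647452587105
riser 4247 med [ 0.6487 -0.0365  0.0447] rect [657.  -22.7] [141.3 219.2] 1.9 circ [657.  -22.6] 128.5
cupr 242 med [0.667  0.0482 0.118 ] rect [657.6  47.3] [66.3 65.6] 41.1 circ [657.5  47.4] 33.7
bowlrim 152 med [0.4917 0.0029 0.0542] rect [489.7   1.7] [64.1 63.9] 1.4 circ [490.4   2.5] 33.0
lid flange 498 med [ 0.4862 -0.1136  0.0132] rect [ 486.6 -114.2] [64.3 64.2] 0.3 circ [ 487.8 -114.1] 33.3
lid knob 33 med [ 0.4867 -0.1145  0.0348] rect [ 487.5 -114.4] [14.5 12.6] 88.0 circ [ 487.7 -114.4] 7.7
boardA(far) 398 med [ 0.5362 -0.2954  0.1318] rect [ 539.4 -299.4] [12.9 95.2] 2.1 circ [ 541.2 -299.3] 47.6
boardB(near) 519 med [ 0.4616 -0.2807  0.1529] rect [ 464.2 -287.6] [ 12.3 129.4] 1.3 circ [ 464.3 -287.6] 64.7
A top 268 med [ 0.5387 -0.2992  0.1333] rect [ 539.6 -299.4] [12.8 95.2] 1.7 circ [ 541.2 -299.3] 47.6
B top 428 med [ 0.4629 -0.2855  0.1536] rect [ 464.2 -287.6] [ 12.3 129.4] 1.3 circ [ 464.3 -287.6] 64.7
stand all 5010 med [0.5392 0.2463 0.0435] rect [549.1 249.2] [120.2 261.1] 4.6 circ [548.5 248.2] 141.2
stand top 637 med [0.5583 0.2517 0.101 ] rect [558.2 249.5] [ 13.7 260.2] 4.6 circ [559.2 249.6] 130.1
stand low 1785 med [0.52   0.2466 0.0364] rect [543.5 249.2] [106.8 260.9] 5.3 circ [525.8 247. ] 133.1
rack 321 med [ 0.526  -0.2836  0.0535] rect [ 493.2 -294.4] [125.9 103.3] 76.6 circ [ 490.4 -286.9] 71.1
```

View pics/crop.png

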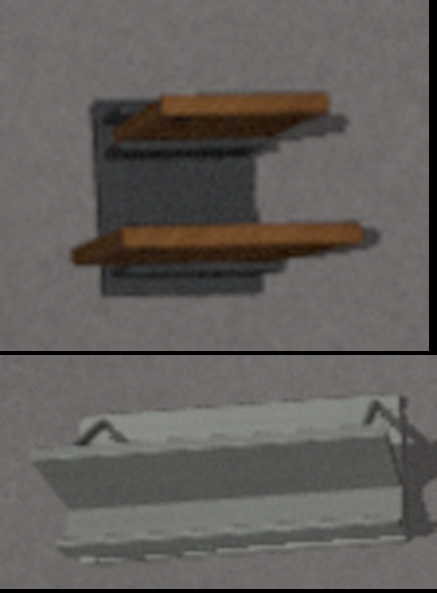

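The crops show the large board in the near slot and the small one in the far slot. The stand is yawed slightly, with its right end farther away. Next I'll fit the stand planes.

```bash
python3 - <<'E'
import numpy as np
from h import *
c=np.load('top0.npz');W=cloud(c['d'],c)
np.set_printoptions(precision=4,suppress=True)
w=W[180:245,135:270].reshape(-1,3);w=w[np.isfinite(w).all(1)]
a=.35
for yaw in (4.4,4.8,5.2):
    y=np.radians(yaw);X=np.array([np.cos(y),np.sin(y)]);Y=np.array([-np.sin(y),np.cos(y)])
    o=np.array([.5491,.2492])
    s=(w[:,:2]-o)@X;l=(w[:,:2]-o)@Y;z=w[:,2]
    # candidate crease offset: panel points lie at s = s0 + (z-.03)*tan(a)
    m=(abs(l)<.12)&(z>.045)&(z<.098)&(s>-.03)
    r=s-(z-.03)*np.tan(a)
    h,e=np.histogram(r[m],bins=np.arange(-.06,.06,.001));s0=e[h.argmax()]+.0005
    mm=m&(abs(r-s0)<.004);f=np.polyfit(l[mm],r[mm],1)
    print(yaw,'s0',np.median(r[mm]),mm.sum(),'slope deg',np.degrees(f[0]),'recl',np.arctan(np.polyfit(z[mm],s[mm],1)[0]))
    s0=np.median(r[mm]);xb=(s-s0)*np.cos(a)-(z-.03)*np.sin(a);zb=(s-s0)*np.sin(a)+(z-.03)*np.cos(a)
    k=(abs(l)<.12)&(xb<-.006)&(xb>-.029)&(abs(zb)<.012);print(' ledge zb',np.median(zb[k]),'lip',np.percentile(xb[(zb>.008)&(zb<.016)&(xb<-.025)&(xb>-.05)],[5,50,95]))
    print(' crease world',o+s0*X,'l range',np.percentile(l[z>.09],[.5,99.5]))
for n,(u0,u1,v0,v1) in dict(A=(395,480,200,228),B=(395,480,232,262)).items():
    q=W[v0:v1,u0:u1].reshape(-1,3);q=q[q[:,2]>.065]
    zt=np.percentile(q[:,2],98);t=q[q[:,2]>zt-.006]
    print(n,'top z',zt,'mid',(t[:,:2].max(0)+t[:,:2].min(0))/2,'yaw',np.degrees(np.polyfit(t[:,1],t[:,0],1)[0]))
E
```

```text
4.4 s0 -0.019778211929821196 1266 slope deg -0.3494937323150688 recl 0.3489087936871114
 ledge zb 4.345930290218644e-05 lip [-0.039  -0.0366 -0.0323]
 crease world [0.5294 0.2477] l range [-0.1292  0.1285]
4.8 s0 -0.019796935643620527 1265 slope deg 0.04996600549441093 recl 0.34902050869232587
 ledge zb 6.248549193895239e-05 lip [-0.0389 -0.0366 -0.0325]
 crease world [0.5294 0.2475] l range [-0.1293  0.1284]
5.2 s0 -0.019783492393424522 1266 slope deg 0.4478755790452315 recl 0.34911449382307114
 ledge zb 4.081802685722302e-05 lip [-0.0391 -0.0365 -0.0325]
 crease world [0.5294 0.2474] l range [-0.1294  0.1283]
A top z 0.1366758889320322 mid [ 0.5394 -0.2989] yaw -1.1907047336986474
B top z 0.15683078045300233 mid [ 0.4642 -0.2881] yaw -1.26043651820758
```

```bash
cat > plan.py <<'E'
import numpy as np
from scipy.spatial.transform import Rotation as Ro, Slerp
from rig import status
def ori(yaw,a=0.):
    X=np.array([np.cos(a)*np.cos(yaw),np.cos(a)*np.sin(yaw),-np.sin(a)]);Z=np.array([np.sin(a)*np.cos(yaw),np.sin(a)*np.sin(yaw),np.cos(a)])
    return Ro.from_matrix(np.stack([np.cross(X,-Z),X,-Z],1))
def plan(*wps,step=.04,ang=7.5):
    """wps: (pos, rotation[, step]); prints jog rows from the measured pose"""
    s=status.state();p=np.array(s['tool_pos']);R=Ro.from_quat(s['tool_rot'])
    for w in wps:
        q,Q=np.array(w[0]),w[1];st=w[2] if len(w)>2 else step
        n=int(max(1,np.ceil(np.linalg.norm(q-p)/st),np.ceil(np.degrees((R.inv()*Q).magnitude())/ang)))
        S=Slerp([0,1],Ro.concatenate([R,Q]));r=R
        tot=np.zeros(6);out=[]
        for k in range(n):
            d=r.inv().apply((q-p)/n);r2=S((k+1)/n);t=(r.inv()*r2).as_rotvec()/np.pi;r=r2
            out.append('['+','.join(f'{x+0:.4f}'.rstrip('0').rstrip('.').replace('-0.','-.') or '0' for x in np.r_[d,t])+']')
        print('->',n,'rows');print(','.join(out));p,R=q,Q
E
python3 -c "
from plan import *
o=ori(.026)
plan(((.464,-.2877,.2),o),((.464,-.2877,.122),o))"
```

```text
-> 10 rows
[0.0359,-.0164,0.0031,-0,-0,-.0414],[0.0378,-.0116,0.0031,-0,-0,-.0414],[0.0389,-.0066,0.0031,-0,-0,-.0414],[0.0395,-.0015,0.0031,-0,-0,-.0414],[0.0393,0.0037,0.0031,-0,-0,-.0414],[0.0385,0.0087,0.0031,-0,-0,-.0414],[0.0371,0.0136,0.0031,-0,-0,-.0414],[0.035,0.0183,0.0031,-0,-0,-.0414],[0.0323,0.0227,0.0031,-0,-0,-.0414],[0.0291,0.0267,0.003,-0,-0,-.0414]
-> 2 rows
[0,0,0.039,0,0,0],[0,0,0.039,0,0,0]
```

{"api": "jog_arm", "payload": {
  "targets": [
    [0.036,-0.0164,0.003,0,0,-0.0414],
    [0.0378,-0.0116,0.003,0,0,-0.0414],
    [0.039,-0.0066,0.003,0,0,-0.0414],
    [0.0395,-0.0015,0.003,0,0,-0.0414],
    [0.0393,0.0037,0.003,0,0,-0.0414]
  ],
  "fingers": 0.0,
  "force": 40
}}

```text
t: 0.6
tool_pos: [0.317, -0.4175, 0.2158]
tool_rot: [0.889, 0.458, 0.0, -0.0]
force: [0.0, 0.6, -0.9]
gripper_width: 0.0428
grasp_force: 0.0
```

{"api": "jog_arm", "payload": {
  "targets": [
    [0.0385,0.0087,0.003,0,0,-0.0414],
    [0.037,0.0136,0.003,0,0,-0.0414],
    [0.035,0.0183,0.003,0,0,-0.0414],
    [0.0323,0.0227,0.003,0,0,-0.0414],
    [0.029,0.0267,0.003,0,0,-0.0414],
    [0,0,0,0,0,0],
    [0,0,0,0,0,0]
  ]
}}

```text
t: 1.3
tool_pos: [0.464, -0.2873, 0.2008]
tool_rot: [0.697, 0.717, -0.0, -0.001]
force: [-0.2, -0.1, 0.6]
gripper_width: 0.0426
grasp_force: 0.0
```

```bash
python3 -c "
from plan import *
s=status.state();print(s['tool_pos'],s['gripper_width'],s['joint_pos'])
o=ori(.026)
plan(((.464,-.2877,.2),o),((.464,-.2877,.122),o))"
```

```text
[ 0.46403427 -0.28731978  0.20076784] 0.04264612063691084 [-7.71694498e-01  1.46241686e-01  1.71072236e+00 -4.44654811e-04
  1.28571635e+00 -7.99209551e-01]
-> 1 rows
[-.0004,-0,0.0008,-.0003,-.0002,0.0005]
-> 2 rows
[0,0,0.039,0,0,0],[0,0,0.039,0,0,0]
```

{"api": "jog_arm", "payload": {
  "targets": [
    [0,0,0.04,0,0,0],
    [0,0,0.04,0,0,0],
    [0,0,0,0,0,0]
  ]
}}

```text
t: 1.6
tool_pos: [0.4597, -0.2862, 0.1159]
tool_rot: [0.699, 0.715, -0.0, -0.006]
force: [-1.0, 0.2, -0.9]
gripper_width: 0.0427
grasp_force: 0.0
```

{"api": "jog_arm", "payload": {
  "targets": [
    [0,0,0,0,0,0],
    [0,0,0,0,0,0],
    [0,0,0,0,0,0],
    [0,0,0,0,0,0]
  ],
  "fingers": 1
}}

```text
t: 2.0
tool_pos: [0.465, -0.2897, 0.1238]
tool_rot: [0.698, 0.716, -0.0, 0.002]
force: [-1.0, -0.9, 5.7]
gripper_width: 0.0113
grasp_force: 42.5
```

{"api": "jog_arm", "payload": {
  "targets": [
    [0,0,-0.01,0,0,0],
    [0,0,-0.02,0,0,0],
    [0,0,-0.03,0,0,0],
    [0,0,-0.04,0,0,0],
    [0,0,-0.04,0,0,0],
    [0,0,0,0,0,0]
  ]
}}

```text
t: 2.6
tool_pos: [0.4665, -0.2901, 0.2688]
tool_rot: [0.697, 0.717, 0.0, 0.006]
force: [0.5, -0.8, 0.1]
gripper_width: 0.0113
grasp_force: 41.4
```

```bash
python3 - <<'E'
from plan import *
from rig import imaging
import cv2
s=status.state();print(s['tool_pos'],s['tool_rot'],s['force'],s['gripper_width'],s['grasp_force'])
p,d=imaging.read_camera('side');cv2.imwrite('pics/side1.png',p)
C=np.array([.5294,.2475,.03]);y=.083;a=.35
def bed(x,yy,z):
    M=ori(y,a).as_matrix();X=M[:,1];Z=-M[:,2];Y=M[:,0]
    return C+x*X+yy*Y+z*Z
o=ori(y,a)
pre=bed(-.02,-.062,.11+.06); lo=bed(-.012,-.062,.11+.012)
print(pre,lo)
plan(((.46,-.1,.26),ori(.026)),((.46,.10,.28),ori(y,.1)),(pre,o),(lo,o,.02))
E
```

```text
[ 0.46647214 -0.29011914  0.26881944] [6.97474597e-01 7.16584926e-01 1.34877056e-04 5.93389245e-03] [ 0.50816083 -0.79268056  0.09785308] 0.011302640756895235 41.37959897518158
[0.57390927 0.1889886  0.19655132] [0.56499595 0.18824709 0.14871824]
-> 5 rows
[0.0379,-.0001,0.0009,0.0003,0.0003,0.0001],[0.0379,-.0001,0.0009,0.0003,0.0003,0.0001],[0.0378,-.0001,0.001,0.0003,0.0003,0.0001],[0.0378,-.0001,0.001,0.0003,0.0003,0.0001],[0.0378,-.0001,0.0011,0.0003,0.0003,0.0001]
-> 6 rows
[0.0333,0.0009,-.0033,0.0053,-.0002,-.003],[0.0333,0.0011,-.0034,0.0053,-.0002,-.003],[0.0333,0.0014,-.0034,0.0053,-.0002,-.003],[0.0333,0.0016,-.0034,0.0053,-.0002,-.003],[0.0333,0.0019,-.0035,0.0053,-.0002,-.003],[0.0332,0.0022,-.0035,0.0053,-.0002,-.003]
-> 5 rows
[0.0158,0.0257,0.0142,0.0159,-0,-0],[0.0158,0.0264,0.0129,0.0159,0,-0],[0.0158,0.027,0.0116,0.0159,-0,-0],[0.0158,0.0276,0.0102,0.0159,-0,-0],[0.0158,0.028,0.0088,0.0159,-0,-0]
-> 3 rows
[-0,0.0027,0.016,0,0,0],[-0,0.0027,0.016,0,0,0],[-0,0.0027,0.016,0,0,0]
```

View pics/side1.png

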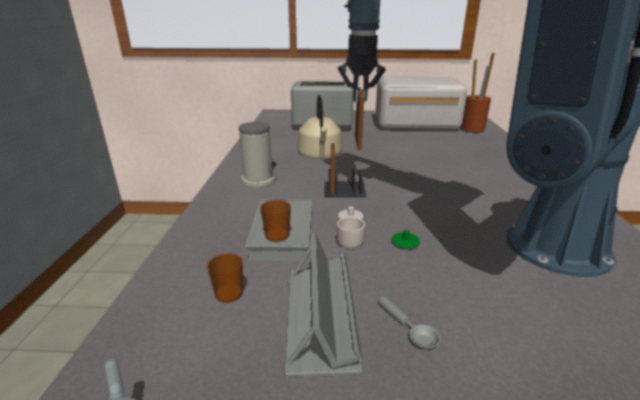

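The board hangs upright in the grip at (360,120) and the scene is otherwise unchanged.

{"api": "jog_arm", "payload": {
  "targets": [
    [0.02,0,0,0,0,0],
    [0.035,0,0,0,0,0],
    [0.045,0,0,0,0,0],
    [0.045,0,0,0,0,0],
    [0.045,0,0,0,0,0],
    [0.04,0.001,-0.003,0.0053,0,-0.003],
    [0.04,0.001,-0.0033,0.0053,0,-0.003],
    [0.03,0.001,-0.0033,0.0053,0,-0.003]
  ]
}}

```text
t: 3.45
tool_pos: [0.456, 0.0153, 0.2692]
tool_rot: [0.686, 0.727, -0.019, -0.019]
force: [1.1, 0.1, -0.0]
gripper_width: 0.0113
grasp_force: 41.3
```

{"api": "jog_arm", "payload": {
  "targets": [
    [0.03,0.0015,-0.0035,0.0053,0,-0.003],
    [0.03,0.0015,-0.0035,0.0053,0,-0.003],
    [0.03,0.002,-0.0035,0.0053,0,-0.003],
    [0,0,0,0,0,0],
    [0,0,0,0,0,0]
  ]
}}

```text
t: 3.95
tool_pos: [0.4566, 0.103, 0.2796]
tool_rot: [0.675, 0.736, -0.037, -0.036]
force: [-0.6, -0.2, -1.9]
gripper_width: 0.0111
grasp_force: 41.3
```

```bash
cat >> plan.py <<'E'
C=np.array([.5294,.2475,.03]);BY=.083;BA=.35
O=ori(BY,BA)
def bed(x,y,z): return C+O.apply([y,x,-z])
def inbed(p): 
    v=O.inv().apply(p-C);return np.round([v[1],v[0],-v[2]],4)
E
python3 - <<'E'
from plan import *
s=status.state();print(s['tool_pos'],s['joint_pos'],s['force'])
plan((bed(-.02,-.062,.17),O,.03),(bed(-.012,-.062,.123),O,.02))
E
```

```text
[0.45661657 0.10303599 0.27958401] [-0.02649394 -0.02673931  1.73389806 -0.00848411  1.53702838 -0.11127908] [-0.62897891 -0.24100572 -1.8732345 ]
-> 6 rows
[0.0126,0.022,0.0117,0.0131,-.0001,0.0002],[0.0126,0.0225,0.0108,0.0131,-.0001,0.0002],[0.0126,0.0229,0.0098,0.0131,-.0001,0.0002],[0.0126,0.0233,0.0089,0.0131,-.0001,0.0002],[0.0126,0.0236,0.0079,0.0131,-.0001,0.0002],[0.0126,0.0239,0.0069,0.0131,-.0001,0.0002]
-> 3 rows
[0,0.0027,0.0157,0,0,0],[0,0.0027,0.0157,0,0,0],[0,0.0027,0.0157,0,0,0]
```

{"api": "jog_arm", "payload": {
  "targets": [
    [0.0126,0.022,0.0117,0.0131,0,0],
    [0.0126,0.0225,0.0108,0.0131,0,0],
    [0.0126,0.0229,0.0098,0.0131,0,0],
    [0.0126,0.0233,0.0089,0.0131,0,0],
    [0.0126,0.0236,0.0079,0.0131,0,0],
    [0.0126,0.024,0.007,0.0131,0,0],
    [0,0,0,0,0,0],
    [0,0,0,0,0,0]
  ]
}}

```text
t: 4.75
tool_pos: [0.5749, 0.187, 0.1961]
tool_rot: [0.667, 0.724, -0.128, -0.119]
force: [-0.6, -0.5, -0.5]
gripper_width: 0.0114
grasp_force: 41.4
```

```bash
python3 - <<'E'
from plan import *
from rig import imaging
import cv2
s=status.state();print(s['tool_pos'],s['joint_pos'],s['force'],inbed(s['tool_pos']))
p,d=imaging.read_camera('side');cv2.imwrite('pics/side2.png',cv2.resize(p[150:390,200:440],None,fx=2.4,fy=2.4))
plan((bed(-.02,-.062,.17),O,.03),(bed(-.012,-.062,.123),O,.02))
E
```

```text
[0.57488784 0.18697604 0.19606587] [0.11169708 0.52322499 1.27113832 0.0124274  1.69791783 0.02831082] [-0.5854041  -0.49695163 -0.54920069] [-0.0191 -0.0641  0.1698]
-> 1 rows
[0.0021,-.0006,0.0016,0.0006,-.0008,0]
-> 3 rows
[0,0.0027,0.0157,0,0,0],[0,0.0027,0.0157,0,0,0],[0,0.0027,0.0157,0,0,0]
```

View pics/side2.png

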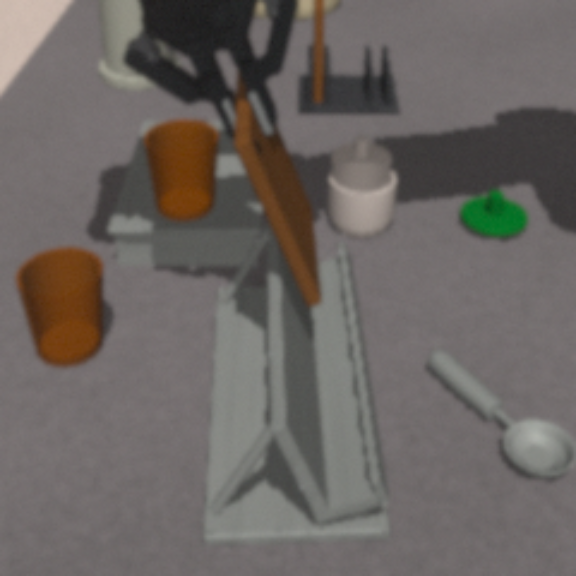

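The board is parallel to the panel, above the right (−y) half of the stand, and its lower edge lies between panel and lip. I'll lower it.

{"api": "jog_arm", "payload": {
  "targets": [
    [0.002,0.0025,0.015,0,0,0],
    [0,0.0025,0.015,0,0,0],
    [0,0.0025,0.01,0,0,0],
    [0,0,0.006,0,0,0],
    [0,0,0,0,0,0],
    [0,0,0,0,0,0]
  ]
}}

```text
t: 5.4
tool_pos: [0.5672, 0.1893, 0.1527]
tool_rot: [0.667, 0.725, -0.126, -0.118]
force: [0.1, 0.1, -1.8]
gripper_width: 0.011
grasp_force: 41.3
```

{"api": "jog_arm", "payload": {
  "targets": [
    [0,0,0.003,0,0,0],
    [0,0,0.003,0,0,0],
    [0,0,0,0,0,0]
  ]
}}

```text
t: 5.7
tool_pos: [0.5648, 0.1892, 0.1465]
tool_rot: [0.667, 0.725, -0.126, -0.118]
force: [-0.2, -0.8, -2.1]
gripper_width: 0.0113
grasp_force: 41.3
```

```bash
python3 - <<'E'
from plan import *
s=status.state();print(s['tool_pos'],s['force'],inbed(s['tool_pos']),s['wrist_torque'])
E
```

```text
[0.56480111 0.18915723 0.14654008] [-0.22556631 -0.83479843 -2.11440386] [-0.0114 -0.0611  0.1199] [ 0.01889546 -0.3150126  -0.00752521]
```

{"api": "jog_arm", "payload": {
  "targets": [
    [0,0,0.002,0,0,0],
    [0,0,0.002,0,0,0],
    [0,0,0,0,0,0]
  ]
}}

```text
t: 6.0
tool_pos: [0.5634, 0.1891, 0.1427]
tool_rot: [0.667, 0.725, -0.126, -0.118]
force: [-0.3, 0.5, -1.5]
gripper_width: 0.0112
grasp_force: 41.3
```

{"api": "jog_arm", "payload": {
  "targets": [
    [0,0,0.0015,0,0,0],
    [0,0,0.0015,0,0,0],
    [0,0,0,0,0,0]
  ]
}}

```text
t: 6.3
tool_pos: [0.5629, 0.1891, 0.1406]
tool_rot: [0.667, 0.725, -0.126, -0.118]
force: [0.9, 0.0, 0.7]
gripper_width: 0.0118
grasp_force: 41.7
```

{"api": "jog_arm", "payload": {
  "targets": [
    [0,0,0.0015,0,0,0],
    [0,0,0.0015,0,0,0],
    [0,0,0,0,0,0]
  ]
}}

```text
t: 6.6
tool_pos: [0.5631, 0.1895, 0.1403]
tool_rot: [0.667, 0.725, -0.124, -0.117]
force: [1.2, 2.6, 11.4]
gripper_width: 0.0115
grasp_force: 43.3
```

{"api": "jog_arm", "payload": {
  "targets": [
    [0,0.002,-0.0015,0,0,0],
    [0,0.002,0,0,0,0],
    [0,0.001,0,0,0,0],
    [0,0,0,0,0,0]
  ]
}}

```text
t: 7.0
tool_pos: [0.567, 0.1895, 0.1389]
tool_rot: [0.667, 0.725, -0.126, -0.118]
force: [-1.6, 0.7, 10.4]
gripper_width: 0.0114
grasp_force: 42.8
```

{"api": "jog_arm", "payload": {
  "targets": [
    [0,0.001,0,0,0,0],
    [0,0.001,0,0,0,0],
    [0,0,0,0,0,0]
  ]
}}

```text
t: 7.3
tool_pos: [0.5673, 0.1896, 0.1388]
tool_rot: [0.666, 0.725, -0.128, -0.119]
force: [-6.1, -1.5, 15.8]
gripper_width: 0.0112
grasp_force: 43.3
```

```bash
python3 - <<'E'
from plan import *
s=status.state();print(s['force'],O.inv().apply(s['force']),inbed(s['tool_pos']),(O.inv()*Ro.from_quat(s['tool_rot'])).as_rotvec(),s['wrist_torque'])
E
```

```text
[-6.05707527 -1.47320118 15.84645513] [ -0.96596943 -11.21870913 -12.77403974] [-0.0063 -0.0609  0.1135] [ 0.00069085  0.00230314 -0.00127784] [-0.38839166  2.21474275 -0.02677439]
```

{"api": "jog_arm", "payload": {
  "targets": [
    [0,-0.0005,-0.0005,0,0,0],
    [0,0,0,0,0,0],
    [0,0,0,0,0,0],
    [0,0,0,0,0,0]
  ],
  "fingers": 0.3
}}

```text
t: 7.7
tool_pos: [0.5684, 0.1894, 0.1367]
tool_rot: [0.667, 0.725, -0.126, -0.118]
force: [-0.0, -0.2, -0.3]
gripper_width: 0.0297
grasp_force: 0.0
```

{"api": "jog_arm", "payload": {
  "targets": [
    [0,0,-0.02,0,0,0],
    [0,0,-0.04,0,0,0],
    [0,0,-0.04,0,0,0],
    [0,-0.02,-0.03,0,0,0],
    [0,0,0,0,0,0]
  ]
}}

```text
t: 8.2
tool_pos: [0.596, 0.1916, 0.2723]
tool_rot: [0.667, 0.726, -0.122, -0.115]
force: [1.1, 0.5, 1.3]
gripper_width: 0.0299
grasp_force: 0.0
```

```bash
python3 - <<'E'
from plan import *
from rig import imaging
import cv2
s=status.state();print(s['force'],inbed(s['tool_pos']),s['tool_pos'])
p,d=imaging.read_camera('side');cv2.imwrite('pics/side3.png',cv2.resize(p[150:390,200:440],None,fx=2.4,fy=2.4))
o=ori(.026)
plan(((.5,.0,.26),ori(.05),.045),((.5395,-.299,.20),o,.045),((.5395,-.299,.101),o,.04))
E
```

```text
[1.11983831 0.52681991 1.33853483] [-0.0251 -0.0612  0.2488] [0.59600694 0.19158477 0.27228807]
-> 5 rows
[-.0366,-.0203,0.0091,-.0217,0.0002,0.0021],[-.0367,-.0206,0.0076,-.0217,0.0002,0.0021],[-.0369,-.0208,0.0062,-.0217,0.0002,0.0021],[-.037,-.021,0.0048,-.0217,0.0002,0.0021],[-.0371,-.021,0.0033,-.0217,0.0002,0.0021]
-> 7 rows
[-.0429,0.0035,0.0086,0,0,0.0011],[-.0429,0.0036,0.0086,0,0,0.0011],[-.0429,0.0038,0.0086,0,0,0.0011],[-.0429,0.0039,0.0086,0,0,0.0011],[-.0429,0.0041,0.0086,0,0,0.0011],[-.0429,0.0042,0.0086,0,0,0.0011],[-.0429,0.0044,0.0086,0,0,0.0011]
-> 3 rows
[0,0,0.033,0,0,0],[0,0,0.033,0,0,0],[0,0,0.033,0,0,0]
```

View pics/side3.png

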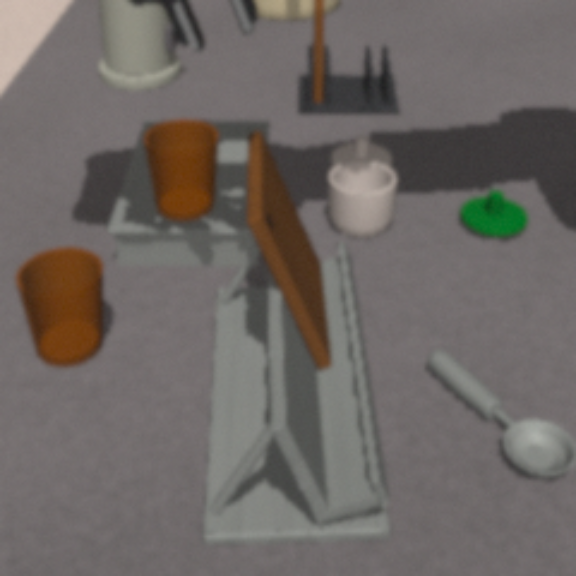

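The large board rests on the ledge against the panel, seen edge-on from (255,180) to (325,365). Next is the small board.

{"api": "jog_arm", "payload": {
  "targets": [
    [-0.0366,-0.0203,0.009,-0.0217,0,0.002],
    [-0.0367,-0.0206,0.0076,-0.0217,0,0.002],
    [-0.037,-0.0208,0.006,-0.0217,0,0.002],
    [-0.037,-0.021,0.005,-0.0217,0,0.002],
    [-0.037,-0.021,0.003,-0.0217,0,0.002]
  ],
  "fingers": 0.1
}}

```text
t: 8.75
tool_pos: [0.4972, -0.0014, 0.2564]
tool_rot: [0.688, 0.725, -0.003, -0.001]
force: [1.9, -0.3, 0.4]
gripper_width: 0.0382
grasp_force: 0.0
```

{"api": "jog_arm", "payload": {
  "targets": [
    [-0.043,0.0035,0.0086,0,0,0.001],
    [-0.043,0.0036,0.0086,0,0,0.001],
    [-0.043,0.0038,0.0086,0,0,0.001],
    [-0.043,0.004,0.0086,0,0,0.001],
    [-0.043,0.004,0.0086,0,0,0.001],
    [-0.043,0.0042,0.0086,0,0,0.001],
    [-0.043,0.0044,0.0086,0,0,0.001],
    [0,0,0,0,0,0]
  ]
}}

```text
t: 9.55
tool_pos: [0.5372, -0.3043, 0.195]
tool_rot: [0.698, 0.716, -0.004, -0.003]
force: [-0.3, -0.0, -0.5]
gripper_width: 0.0384
grasp_force: 0.0
```

```bash
python3 - <<'E'
from plan import *
s=status.state();print(s['tool_pos'],s['joint_pos'])
o=ori(.026)
plan(((.5395,-.299,.20),o,.045),((.5395,-.299,.101),o,.04))
E
```

```text
[ 0.53718281 -0.30430485  0.19497797] [-0.70354693  0.31078185  1.52391043 -0.0075584   1.31285452 -0.72697154]
-> 1 rows
[0.0052,0.0024,-.0051,-.003,0.0005,-.0002]
-> 3 rows
[0,0,0.033,0,0,0],[0,0,0.033,0,0,0],[0,0,0.033,0,0,0]
```

{"api": "jog_arm", "payload": {
  "targets": [
    [0.0052,0.0024,-0.005,-0.003,0.0005,0],
    [0,0,0.03,0,0,0],
    [0,0,0.035,0,0,0],
    [0,0,0.034,0,0,0],
    [0,0,0,0,0,0],
    [0,0,0,0,0,0]
  ]
}}

```text
t: 10.15
tool_pos: [0.5415, -0.2932, 0.105]
tool_rot: [0.696, 0.718, 0.001, 0.001]
force: [0.4, 0.1, 0.8]
gripper_width: 0.0384
grasp_force: 0.0
```

{"api": "jog_arm", "payload": {
  "targets": [
    [0,0,0,0,0,0],
    [0,0,0,0,0,0],
    [0,0,0,0,0,0],
    [0,0,0,0,0,0]
  ],
  "fingers": 1
}}

```text
t: 10.55
tool_pos: [0.5418, -0.2955, 0.1073]
tool_rot: [0.696, 0.718, 0.001, 0.003]
force: [-5.0, 1.4, 7.5]
gripper_width: 0.0114
grasp_force: 38.8
```

{"api": "jog_arm", "payload": {
  "targets": [
    [0,0,-0.01,0,0,0],
    [0,0,-0.02,0,0,0],
    [0,0,-0.035,0,0,0],
    [0,0,-0.045,0,0,0],
    [0,0,-0.05,0,0,0],
    [0,-0.01,-0.03,0,0,0],
    [0,0,0,0,0,0]
  ]
}}

```text
t: 11.25
tool_pos: [0.5326, -0.2967, 0.3027]
tool_rot: [0.696, 0.718, 0.001, 0.008]
force: [0.7, -0.8, -0.9]
gripper_width: 0.011
grasp_force: 39.6
```

```bash
python3 - <<'E'
from plan import *
s=status.state();print(s['tool_pos'],s['force'])
plan(((.46,.0,.30),ori(.05,0),.045),((.46,.24,.30),ori(BY,.12),.045),(bed(-.02,.066,.16),O,.03),(bed(-.012,.066,.102),O,.02))
E
```

```text
[ 0.53255503 -0.29673958  0.3027287 ] [ 0.67633744 -0.84058212 -0.87605341]
-> 7 rows
[0.0427,-.0091,-.0001,0.0006,0.0004,-.0009],[0.0427,-.009,-.0001,0.0006,0.0004,-.0009],[0.0427,-.0088,0,0.0006,0.0004,-.0009],[0.0428,-.0087,0.0001,0.0006,0.0004,-.0009],[0.0428,-.0086,0.0002,0.0006,0.0004,-.0009],[0.0428,-.0085,0.0002,0.0006,0.0004,-.0009],[0.0428,-.0084,0.0003,0.0006,0.0004,-.0009]
-> 6 rows
[0.04,0.002,0,0.0064,-.0001,-.0017],[0.0399,0.0022,-.0001,0.0064,-.0001,-.0017],[0.0399,0.0024,-.0001,0.0064,-.0001,-.0017],[0.0399,0.0027,-.0002,0.0064,-.0001,-.0017],[0.0399,0.0029,-.0002,0.0064,-.0001,-.0017],[0.0399,0.0031,-.0003,0.0064,-.0001,-.0017]
-> 6 rows
[0.0113,0.0198,0.0166,0.0122,0,0],[0.0113,0.0204,0.0158,0.0122,-0,-0],[0.0113,0.021,0.015,0.0122,0,-0],[0.0113,0.0215,0.0142,0.0122,0,0],[0.0113,0.0221,0.0133,0.0122,0,0],[0.0113,0.0226,0.0125,0.0122,-0,-0]
-> 3 rows
[0,0.0027,0.0193,0,0,0],[0,0.0027,0.0193,0,0,0],[0,0.0027,0.0193,0,0,0]
```

{"api": "jog_arm", "payload": {
  "targets": [
    [0.025,-0.006,0,0,0,0],
    [0.04,-0.009,0,0.001,0.0005,-0.001],
    [0.045,-0.01,0,0.001,0.0005,-0.001],
    [0.045,-0.01,0,0.0006,0.0005,-0.001],
    [0.045,-0.01,0,0.0006,0.0005,-0.001],
    [0.045,-0.009,0,0.0006,0.0005,-0.001],
    [0.045,-0.006,0,0.0006,0.0004,-0.001]
  ]
}}

```text
t: 11.95
tool_pos: [0.4588, -0.0056, 0.2953]
tool_rot: [0.69, 0.724, -0.001, -0.006]
force: [0.7, 0.7, -1.1]
gripper_width: 0.0112
grasp_force: 39.5
```

{"api": "jog_arm", "payload": {
  "targets": [
    [0.045,0.002,0,0.0064,0,-0.0017],
    [0.045,0.002,0,0.0064,0,-0.0017],
    [0.045,0.0024,0,0.0064,0,-0.0017],
    [0.045,0.0027,0,0.0064,0,-0.0017],
    [0.04,0.003,0,0.0064,0,-0.0017],
    [0.03,0.003,0,0.0064,0,-0.0017],
    [0,0,0,0,0,0],
    [0,0,0,0,0,0]
  ]
}}

```text
t: 12.75
tool_pos: [0.4592, 0.2434, 0.296]
tool_rot: [0.676, 0.734, -0.045, -0.048]
force: [-0.4, -0.3, -1.9]
gripper_width: 0.0112
grasp_force: 39.4
```

```bash
python3 - <<'E'
from plan import *
s=status.state();print(s['tool_pos'],s['force'])
plan((bed(-.02,.07,.16),O,.03),(bed(-.012,.07,.106),O,.02))
E
```

```text
[0.45917509 0.24338475 0.29596159] [-0.35830405 -0.31598163 -1.91111228]
-> 6 rows
[0.0112,0.02,0.0158,0.0116,-.0005,0.0001],[0.0112,0.0205,0.015,0.0116,-.0005,0.0001],[0.0113,0.0211,0.0142,0.0116,-.0005,0.0001],[0.0113,0.0216,0.0134,0.0116,-.0005,0.0001],[0.0113,0.022,0.0126,0.0116,-.0005,0.0001],[0.0114,0.0225,0.0118,0.0116,-.0005,0.0001]
-> 3 rows
[-0,0.0027,0.018,0,0,0],[-0,0.0027,0.018,0,0,0],[-0,0.0027,0.018,0,0,0]
```

{"api": "jog_arm", "payload": {
  "targets": [
    [0.0112,0.02,0.0158,0.0116,-0.0005,0],
    [0.0112,0.0205,0.015,0.0116,-0.0005,0],
    [0.0113,0.021,0.0142,0.0116,-0.0005,0],
    [0.0113,0.0216,0.0134,0.0116,-0.0005,0],
    [0.0113,0.022,0.0126,0.0116,-0.0005,0],
    [0.0114,0.0225,0.0118,0.0116,-0.0005,0],
    [0,0,0,0,0,0],
    [0,0,0,0,0,0]
  ]
}}

```text
t: 13.55
tool_pos: [0.56, 0.3184, 0.1866]
tool_rot: [0.667, 0.724, -0.128, -0.119]
force: [0.0, -0.1, -0.8]
gripper_width: 0.0116
grasp_force: 39.7
```

```bash
python3 - <<'E'
from plan import *
s=status.state();print(s['tool_pos'],s['force'],inbed(s['tool_pos']))
plan((bed(-.02,.07,.16),O,.03),(bed(-.012,.07,.106),O,.02))
E
```

```text
[0.56002122 0.31843162 0.18660626] [ 0.03788283 -0.06682171 -0.77889485] [-0.0195  0.0681  0.1596]
-> 1 rows
[0.0019,-.0005,-.0004,-.0004,-.0002,-.0003]
-> 3 rows
[-0,0.0027,0.018,0,0,0],[-0,0.0027,0.018,0,0,0],[-0,0.0027,0.018,0,0,0]
```

{"api": "jog_arm", "payload": {
  "targets": [
    [0.001,0.0025,0.015,0,0,0],
    [0.001,0.0025,0.018,0,0,0],
    [0,0.0025,0.015,0,0,0],
    [0,0,0.005,0,0,0],
    [0,0,0.001,0,0,0],
    [0,0,0,0,0,0]
  ]
}}

```text
t: 14.15
tool_pos: [0.5488, 0.3211, 0.1354]
tool_rot: [0.667, 0.725, -0.127, -0.118]
force: [0.4, -0.3, -0.9]
gripper_width: 0.0114
grasp_force: 39.8
```

{"api": "jog_arm", "payload": {
  "targets": [
    [0,0,0.002,0,0,0],
    [0,0,0.002,0,0,0],
    [0,0,0,0,0,0]
  ]
}}

```text
t: 14.45
tool_pos: [0.5472, 0.321, 0.1307]
tool_rot: [0.667, 0.725, -0.127, -0.118]
force: [-0.0, 0.5, -0.9]
gripper_width: 0.0116
grasp_force: 39.8
```

{"api": "jog_arm", "payload": {
  "targets": [
    [0,0,0.0015,0,0,0],
    [0,0,0.0015,0,0,0],
    [0,0,0,0,0,0]
  ]
}}

```text
t: 14.75
tool_pos: [0.546, 0.3208, 0.1277]
tool_rot: [0.667, 0.725, -0.128, -0.118]
force: [0.5, -1.2, -1.4]
gripper_width: 0.0112
grasp_force: 39.8
```

```bash
python3 - <<'E'
from plan import *
s=status.state();print(s['force'],inbed(s['tool_pos']))
E
```

```text
[ 0.517468   -1.21110357 -1.43349073] [-0.0123  0.0717  0.0995]
```

{"api": "jog_arm", "payload": {
  "targets": [
    [0,0,0.0015,0,0,0],
    [0,0,0.0015,0,0,0],
    [0,0,0,0,0,0]
  ]
}}

```text
t: 15.05
tool_pos: [0.5454, 0.3209, 0.1256]
tool_rot: [0.667, 0.725, -0.127, -0.118]
force: [0.1, -0.0, 1.7]
gripper_width: 0.0112
grasp_force: 40.2
```

{"api": "jog_arm", "payload": {
  "targets": [
    [0,0,0.0015,0,0,0],
    [0,0,0,0,0,0]
  ]
}}

```text
t: 15.25
tool_pos: [0.5455, 0.3212, 0.1255]
tool_rot: [0.667, 0.725, -0.126, -0.117]
force: [1.1, -0.0, 6.3]
gripper_width: 0.0112
grasp_force: 41.0
```

{"api": "jog_arm", "payload": {
  "targets": [
    [0,0,0.001,0,0,0],
    [0,0,0,0,0,0]
  ]
}}

```text
t: 15.45
tool_pos: [0.5455, 0.3213, 0.1254]
tool_rot: [0.667, 0.725, -0.126, -0.117]
force: [0.7, 0.5, 10.0]
gripper_width: 0.0113
grasp_force: 41.6
```

{"api": "jog_arm", "payload": {
  "targets": [
    [0,0.002,-0.001,0,0,0],
    [0,0.002,0,0,0,0],
    [0,0.001,0,0,0,0],
    [0,0,0,0,0,0]
  ]
}}

```text
t: 15.85
tool_pos: [0.5497, 0.3214, 0.1239]
tool_rot: [0.667, 0.725, -0.127, -0.118]
force: [-1.3, 0.4, 8.0]
gripper_width: 0.0108
grasp_force: 41.3
```

{"api": "jog_arm", "payload": {
  "targets": [
    [0,0.001,0,0,0,0],
    [0,0.001,0,0,0,0],
    [0,0,0,0,0,0]
  ]
}}

```text
t: 16.15
tool_pos: [0.5508, 0.3215, 0.1234]
tool_rot: [0.666, 0.725, -0.128, -0.118]
force: [-2.9, -1.1, 10.5]
gripper_width: 0.0114
grasp_force: 41.4
```

```bash
python3 - <<'E'
from plan import *
s=status.state();print(O.inv().apply(s['force']),inbed(s['tool_pos']))
E
```

```text
[-0.90427938 -6.39962873 -8.80895267] [-0.0063  0.0719  0.0972]
```

{"api": "jog_arm", "payload": {
  "targets": [
    [0,0,-0.0005,0,0,0],
    [0,0,0,0,0,0],
    [0,0,0,0,0,0],
    [0,0,0,0,0,0]
  ],
  "fingers": 0.3
}}

```text
t: 16.55
tool_pos: [0.5512, 0.3212, 0.1214]
tool_rot: [0.667, 0.725, -0.128, -0.118]
force: [0.7, -0.4, 0.1]
gripper_width: 0.0301
grasp_force: 0.0
```

{"api": "jog_arm", "payload": {
  "targets": [
    [0,0,-0.02,0,0,0],
    [0,0,-0.04,0,0,0],
    [0,0,-0.045,0,0,0],
    [0,-0.02,-0.03,0,0,0],
    [0,0,0,0,0,0]
  ]
}}

```text
t: 17.05
tool_pos: [0.5809, 0.3243, 0.2622]
tool_rot: [0.667, 0.726, -0.123, -0.116]
force: [0.8, 1.4, 0.4]
gripper_width: 0.0299
grasp_force: 0.0
```

```bash
python3 - <<'E'
from plan import *
from rig import imaging
import cv2
from h import *
s=status.state();print(s['force'],inbed(s['tool_pos']),s['tool_pos'])
p,d=imaging.read_camera('side');a=cv2.resize(p[150:390,200:440],None,fx=1.6,fy=1.6)
p2,d2=imaging.read_camera('top');b=cv2.resize(p2[100:300,100:340],None,fx=1.6,fy=1.6)
b=cv2.copyMakeBorder(b,0,a.shape[0]-b.shape[0],0,0,0)
cv2.imwrite('pics/both4.png',np.hstack([a,b]))
o=ori(0)
plan(((.4904,.08,.25),o,.045),((.4904,.002,.12),o,.04),((.4904,.002,.012),o,.03))
E
```

```text
[0.84187157 1.3647055  0.40959113] [-0.0254  0.0723  0.2379] [0.58090695 0.32432641 0.26222043]
-> 6 rows
[-.0392,-.0167,0.0071,-.0184,0.0007,0.0044],[-.0395,-.0165,0.0061,-.0184,0.0007,0.0044],[-.0397,-.0163,0.005,-.0184,0.0007,0.0044],[-.0399,-.016,0.004,-.0184,0.0007,0.0044],[-.0402,-.0157,0.003,-.0184,0.0007,0.0044],[-.0404,-.0152,0.002,-.0184,0.0007,0.0044]
-> 4 rows
[-.0195,0,0.0325,0,0,0],[-.0195,0,0.0325,0,0,0],[-.0195,0,0.0325,0,0,0],[-.0195,0,0.0325,0,0,0]
-> 4 rows
[0,0,0.027,0,0,0],[0,0,0.027,0,0,0],[0,0,0.027,0,0,0],[0,0,0.027,0,0,0]
```

View pics/both4.png

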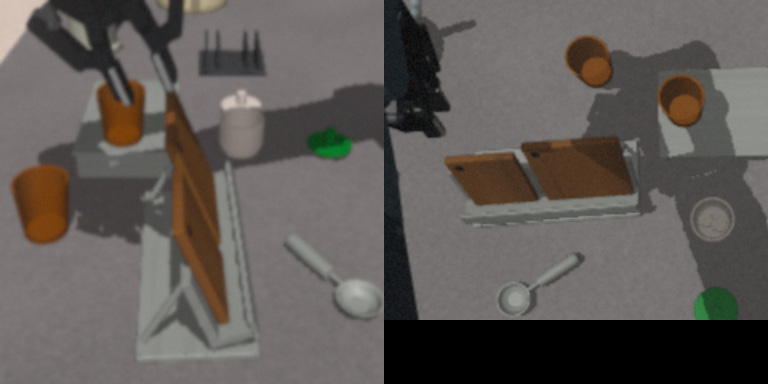

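Both boards lie flat against the panel with a gap between them, and the bowl, lid, cups and spoon haven't moved. Next is the bowl.

{"api": "jog_arm", "payload": {
  "targets": [
    [-0.0392,-0.0167,0.007,-0.0184,0.0007,0.0044],
    [-0.0395,-0.0165,0.006,-0.0184,0.0007,0.0044],
    [-0.0397,-0.0163,0.005,-0.0184,0.0007,0.0044],
    [-0.04,-0.016,0.004,-0.0184,0.0007,0.0044],
    [-0.04,-0.0157,0.003,-0.0184,0.0007,0.0044],
    [-0.0404,-0.0152,0.002,-0.0184,0.0007,0.0044]
  ],
  "fingers": -1,
  "force": 30
}}

```text
t: 17.75
tool_pos: [0.4882, 0.0787, 0.2476]
tool_rot: [0.707, 0.707, -0.001, -0.001]
force: [-0.3, -1.5, 0.8]
gripper_width: 0.0856
grasp_force: 0.0
```

{"api": "jog_arm", "payload": {
  "targets": [
    [-0.0195,0,0.0325,0,0,0],
    [-0.0195,0,0.0325,0,0,0],
    [-0.0195,0,0.0325,0,0,0],
    [-0.0195,0,0.0325,0,0,0],
    [0,0,0,0,0,0],
    [0,0,0,0,0,0],
    [0,0,0,0,0,0]
  ]
}}

```text
t: 18.45
tool_pos: [0.4903, 0.0025, 0.1206]
tool_rot: [0.707, 0.707, -0.001, -0.0]
force: [0.2, 0.3, 0.4]
gripper_width: 0.0851
grasp_force: 0.0
```

```bash
python3 - <<'E'
from plan import *
from rig import imaging
from h import *
s=status.state();print(s['tool_pos'],s['gripper_width'],s['joint_pos'])
c=imaging.calibration('wrist');p,d=imaging.read_camera('wrist');cv2.imwrite('pics/w5.png',p)
W=cloud(d,c);w=W.reshape(-1,3);w=w[(w[:,2]>.048)&(w[:,2]<.062)&(np.hypot(w[:,0]-.49,w[:,1]-.002)<.05)]
if len(w): print(len(w),cv2.minEnclosingCircle((w[:,:2]*1000).astype(np.float32)),w[:,2].max())
o=ori(0)
plan(((.4904,.002,.12),o,.04),((.4904,.002,.012),o,.03))
E
```

```text
[0.49033506 0.00247048 0.12056455] 0.08512803604852505 [-2.37147073e-01  1.27781420e-01  1.91140618e+00 -7.16566050e-04
  1.10333761e+00 -2.37034596e-01]
1563 ((490.08087158203125, 1.2812690734863281), 33.02898406982422) 0.057304141824693636
-> 1 rows
[-.0005,-.0003,0.001,0,0.0002,0.0002]
-> 4 rows
[0,0,0.027,0,0,0],[0,0,0.027,0,0,0],[0,0,0.027,0,0,0],[0,0,0.027,0,0,0]
```

{"api": "jog_arm", "payload": {
  "targets": [
    [-0.001,0,0.028,0,0,0],
    [0,0,0.03,0,0,0],
    [0,0,0.03,0,0,0],
    [0,0,0.02,0,0,0],
    [0,0,0,0,0,0],
    [0,0,0,0,0,0]
  ]
}}

```text
t: 19.1
tool_pos: [0.4904, 0.0013, 0.0128]
tool_rot: [0.707, 0.707, -0.001, -0.0]
force: [0.7, 0.1, 0.3]
gripper_width: 0.0853
grasp_force: 0.0
```

{"api": "jog_arm", "payload": {
  "targets": [
    [0,0,0,0,0,0],
    [0,0,0,0,0,0],
    [0,0,0,0,0,0],
    [0,0,0,0,0,0]
  ],
  "fingers": 1,
  "force": 30
}}

```text
t: 19.5
tool_pos: [0.4909, 0.0008, 0.0138]
tool_rot: [0.707, 0.707, 0.0, 0.001]
force: [-2.1, 1.4, 6.4]
gripper_width: 0.0667
grasp_force: 32.2
```

{"api": "jog_arm", "payload": {
  "targets": [
    [0,0,-0.005,0,0,0],
    [0,0,-0.01,0,0,0],
    [0,0,-0.015,0,0,0],
    [0,0,-0.02,0,0,0],
    [0,0,-0.025,0,0,0],
    [0,0,-0.02,0,0,0],
    [0,0,-0.01,0,0,0],
    [0,0,0,0,0,0]
  ]
}}

```text
t: 20.3
tool_pos: [0.491, 0.0007, 0.1186]
tool_rot: [0.707, 0.707, 0.0, 0.001]
force: [0.2, -0.0, -2.3]
gripper_width: 0.0665
grasp_force: 34.3
```

```bash
python3 - <<'E'
from plan import *
from rig import imaging
from h import *
s=status.state();print(s['tool_pos'],s['gripper_width'],s['grasp_force'],s['force'])
c=imaging.calibration('wrist');p,d=imaging.read_camera('wrist')
cv2.imwrite('pics/w6.png',p);
W=cloud(d,c);w=W.reshape(-1,3);print(np.sort(w[np.hypot(w[:,0]-s['tool_pos'][0],w[:,1]-s['tool_pos'][1])<.033][:,2])[-5:])
o=ori(.033)
plan(((.50,-.083,.125),o,.03),((.659,-.083,.125),o,.03),((.659,-.083,.072),o,.02))
E
```

```text
[0.49098103 0.00065914 0.11863367] 0.06652736478727225 34.29107112810016 [ 0.2358777  -0.00987192 -2.29268619]
[0.21905102 0.21914628 0.21921891 0.21921907 0.21962309]
-> 3 rows
[-.028,0.0033,-.0026,-.0001,0.0001,-.0035],[-.028,0.003,-.0026,-.0001,0.0001,-.0035],[-.028,0.0027,-.0026,-.0001,0.0001,-.0035]
-> 6 rows
[-.0009,0.0265,0,0,0,0],[-.0009,0.0265,0,0,0,0],[-.0009,0.0265,0,0,0,0],[-.0009,0.0265,0,0,0,0],[-.0009,0.0265,0,0,0,0],[-.0009,0.0265,0,0,0,0]
-> 3 rows
[0,0,0.0177,0,0,0],[0,0,0.0177,0,0,0],[0,0,0.0177,0,0,0]
```

View pics/w6.png

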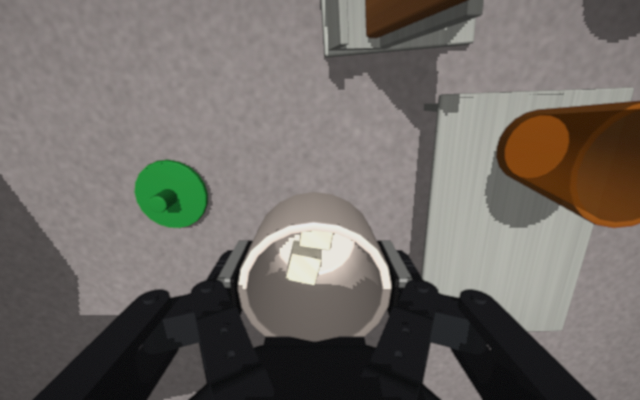

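The bowl is held level between the pads at (315,285) with both cubes inside. I'll carry it gently to the riser.

{"api": "jog_arm", "payload": {
  "targets": [
    [-0.01,0,-0.002,0,0,-0.0015],
    [-0.02,0.002,-0.002,0,0,-0.002],
    [-0.025,0.005,-0.002,0,0,-0.002],
    [-0.018,0.012,0,0,0,-0.002],
    [-0.01,0.02,0,0,0,-0.003],
    [-0.004,0.025,0,0,0,0],
    [0,0.025,0,0,0,0],
    [0,0.025,0,0,0,0]
  ]
}}

```text
t: 21.15
tool_pos: [0.6046, -0.0838, 0.1207]
tool_rot: [0.696, 0.718, -0.002, -0.002]
force: [1.2, 0.7, -2.5]
gripper_width: 0.066
grasp_force: 34.3
```

{"api": "jog_arm", "payload": {
  "targets": [
    [0,0.022,0,0,0,0],
    [0,0.017,0,0,0,0],
    [0,0.01,0,0,0,0],
    [0,0.004,0,0,0,0],
    [0,0,0,0,0,0],
    [0,0,0,0,0,0]
  ]
}}

```text
t: 21.75
tool_pos: [0.6568, -0.0812, 0.1219]
tool_rot: [0.695, 0.719, -0.001, -0.001]
force: [-0.3, 0.1, -3.0]
gripper_width: 0.0661
grasp_force: 34.4
```

```bash
python3 - <<'E'
from plan import *
s=status.state();print(s['tool_pos'],s['gripper_width'],s['grasp_force'],s['force'])
o=ori(.033)
plan(((.659,-.083,.12),o,.03),((.659,-.083,.066),o,.02))
E
```

```text
[ 0.65678858 -0.08117342  0.12187159] 0.06608309664960949 34.365539755672216 [-0.30197065  0.14712315 -2.98541104]
-> 1 rows
[-.0019,0.0022,0.0019,-.0011,0,-.0001]
-> 3 rows
[0,0,0.018,0,0,0],[0,0,0.018,0,0,0],[0,0,0.018,0,0,0]
```

{"api": "jog_arm", "payload": {
  "targets": [
    [-0.002,0.002,0.008,-0.001,0,0],
    [0,0,0.015,0,0,0],
    [0,0,0.015,0,0,0],
    [0,0,0.01,0,0,0],
    [0,0,0.006,0,0,0],
    [0,0,0.003,0,0,0],
    [0,0,0,0,0,0]
  ]
}}

```text
t: 22.45
tool_pos: [0.6596, -0.083, 0.0648]
tool_rot: [0.695, 0.719, 0.0, 0.0]
force: [-0.1, 0.1, -2.3]
gripper_width: 0.0662
grasp_force: 34.4
```

{"api": "jog_arm", "payload": {
  "targets": [
    [0,0,0.002,0,0,0],
    [0,0,0.002,0,0,0],
    [0,0,0,0,0,0]
  ]
}}

```text
t: 22.75
tool_pos: [0.6598, -0.0831, 0.0614]
tool_rot: [0.695, 0.719, 0.0, 0.001]
force: [-0.0, -0.1, -2.6]
gripper_width: 0.0663
grasp_force: 34.4
```

{"api": "jog_arm", "payload": {
  "targets": [
    [0,0,0.001,0,0,0],
    [0,0,0.001,0,0,0],
    [0,0,0,0,0,0]
  ]
}}

```text
t: 23.05
tool_pos: [0.6597, -0.0831, 0.0592]
tool_rot: [0.695, 0.719, 0.0, 0.0]
force: [0.8, 0.4, -2.7]
gripper_width: 0.0661
grasp_force: 34.4
```

{"api": "jog_arm", "payload": {
  "targets": [
    [0,0,0.001,0,0,0],
    [0,0,0,0,0,0]
  ]
}}

```text
t: 23.25
tool_pos: [0.6599, -0.0831, 0.0589]
tool_rot: [0.695, 0.719, 0.0, 0.001]
force: [-2.3, 1.2, 2.3]
gripper_width: 0.0659
grasp_force: 34.7
```

{"api": "jog_arm", "payload": {
  "targets": [
    [0,0,0.001,0,0,0],
    [0,0,0,0,0,0]
  ]
}}

```text
t: 23.45
tool_pos: [0.6599, -0.0831, 0.0588]
tool_rot: [0.695, 0.719, 0.0, 0.001]
force: [-5.3, 1.2, 8.3]
gripper_width: 0.0662
grasp_force: 35.2
```

{"api": "jog_arm", "payload": {
  "targets": [
    [0,0,0.001,0,0,0],
    [0,0,0,0,0,0]
  ]
}}

```text
t: 23.65
tool_pos: [0.66, -0.0831, 0.0588]
tool_rot: [0.695, 0.719, 0.0, 0.001]
force: [-7.5, 2.3, 14.2]
gripper_width: 0.066
grasp_force: 35.7
```

Contact. I'll relieve the pressure, release, rise, and go to the lid.

{"api": "jog_arm", "payload": {
  "targets": [
    [0,0,-0.002,0,0,0],
    [0,0,0,0,0,0]
  ]
}}

```text
t: 23.85
tool_pos: [0.6603, -0.0832, 0.0589]
tool_rot: [0.695, 0.719, 0.001, 0.001]
force: [-2.0, 0.2, 3.5]
gripper_width: 0.0663
grasp_force: 34.9
```

{"api": "jog_arm", "payload": {
  "targets": [
    [0,0,0,0,0,0],
    [0,0,0,0,0,0],
    [0,0,0,0,0,0],
    [0,0,0,0,0,0]
  ],
  "fingers": -1
}}

```text
t: 24.25
tool_pos: [0.6598, -0.0831, 0.0582]
tool_rot: [0.695, 0.719, 0.0, 0.0]
force: [0.2, 0.8, 0.1]
gripper_width: 0.0855
grasp_force: 0.0
```

{"api": "jog_arm", "payload": {
  "targets": [
    [0,0,-0.01,0,0,0],
    [0,0,-0.02,0,0,0],
    [0,0,-0.035,0,0,0],
    [0,0,-0.045,0,0,0],
    [0,0,0,0,0,0],
    [0,0,0,0,0,0]
  ]
}}

```text
t: 24.85
tool_pos: [0.6609, -0.0834, 0.1711]
tool_rot: [0.695, 0.719, 0.001, 0.002]
force: [-0.5, -0.9, -1.3]
gripper_width: 0.0853
grasp_force: 0.0
```

```bash
python3 - <<'E'
from plan import *
from rig import imaging
from h import *
s=status.state();print(s['tool_pos'],s['gripper_width'],s['force'])
c=imaging.calibration('wrist');p,d=imaging.read_camera('wrist')
W=cloud(d,c);w=W.reshape(-1,3);w=w[(w[:,2]>.09)&(w[:,2]<.11)&(np.hypot(w[:,0]-.66,w[:,1]+.083)<.05)]
print('bowl',len(w),cv2.minEnclosingCircle((w[:,:2]*1000).astype(np.float32)) if len(w) else 0,w[:,2].max())
cv2.imwrite('pics/w7.png',p)
o=ori(0)
plan(((.4875,-.1143,.10),o,.045),((.4875,-.1143,.019),o,.03))
E
```

```text
[ 0.66090683 -0.08339633  0.17108235] 0.08530167245219714 [-0.4749548  -0.86667774 -1.34210298]
bowl 1643 ((660.6510620117188, -82.68944549560547), 32.98231887817383) 0.10263696597186488
-> 5 rows
[-.0051,-.0346,0.0137,0.0001,0,0.0021],[-.0053,-.0346,0.0137,0.0001,0,0.0021],[-.0056,-.0346,0.0138,0.0001,0,0.0021],[-.0058,-.0345,0.0138,0.0001,0,0.0021],[-.006,-.0345,0.0138,0.0001,0,0.0021]
-> 3 rows
[0,0,0.027,0,0,0],[0,0,0.027,0,0,0],[0,0,0.027,0,0,0]
```

{"api": "jog_arm", "payload": {
  "targets": [
    [-0.005,-0.035,0,0,0,0.002],
    [-0.005,-0.035,0.01,0,0,0.002],
    [-0.006,-0.035,0.02,0,0,0.002],
    [-0.006,-0.035,0.02,0,0,0.002],
    [-0.006,-0.033,0.02,0,0,0.002],
    [0,0,0,0,0,0],
    [0,0,0,0,0,0]
  ],
  "fingers": 0.2
}}

```text
t: 25.6
tool_pos: [0.4858, -0.1141, 0.0967]
tool_rot: [0.707, 0.707, -0.0, -0.001]
force: [0.6, -0.8, 0.3]
gripper_width: 0.0339
grasp_force: 0.0
```

```bash
python3 - <<'E'
from plan import *
from rig import imaging
from h import *
s=status.state();print(s['tool_pos'],s['gripper_width'],s['force'])
c=imaging.calibration('wrist');p,d=imaging.read_camera('wrist')
W=cloud(d,c);W=W.reshape(-1,3)
for a,b in ((.010,.018),(.03,.04)):
    w=W[(W[:,2]>a)&(W[:,2]<b)&(np.hypot(W[:,0]-.4875,W[:,1]+.1143)<.045)]
    if len(w): print(a,len(w),cv2.minEnclosingCircle((w[:,:2]*1000).astype(np.float32)))
o=ori(0)
plan(((.4875,-.1143,.10),o,.045),((.4875,-.1143,.019),o,.03))
E
```

```text
[ 0.48581775 -0.11413785  0.09674632] 0.033872697551372746 [ 0.61035787 -0.78099502  0.311341  ]
0.01 4105 ((487.1476745605469, -115.11974334716797), 33.34604263305664)
0.03 335 ((487.0293273925781, -115.5045394897461), 8.029683113098145)
-> 1 rows
[0.0003,0,-.0021,0.0002,-0,0.0003]
-> 3 rows
[0,0,0.027,0,0,0],[0,0,0.027,0,0,0],[0,0,0.027,0,0,0]
```

{"api": "jog_arm", "payload": {
  "targets": [
    [-0.001,0.001,0.025,0,0,0],
    [0,0,0.025,0,0,0],
    [0,0,0.02,0,0,0],
    [0,0,0.006,0,0,0],
    [0,0,0,0,0,0],
    [0,0,0,0,0,0]
  ]
}}

```text
t: 26.25
tool_pos: [0.4897, -0.1159, 0.0231]
tool_rot: [0.706, 0.708, 0.001, 0.001]
force: [0.4, 1.0, 0.5]
gripper_width: 0.0339
grasp_force: 0.0
```

{"api": "jog_arm", "payload": {
  "targets": [
    [0.0005,-0.0025,0.0045,0,0,0],
    [0,0,0,0,0,0],
    [0,0,0,0,0,0]
  ]
}}

```text
t: 26.55
tool_pos: [0.4861, -0.1152, 0.0181]
tool_rot: [0.707, 0.708, 0.0, 0.001]
force: [0.2, 0.2, -0.1]
gripper_width: 0.0338
grasp_force: 0.0
```

{"api": "jog_arm", "payload": {
  "targets": [
    [0,0,0,0,0,0],
    [0,0,0,0,0,0],
    [0,0,0,0,0,0],
    [0,0,0,0,0,0]
  ],
  "fingers": 1,
  "force": 30
}}

```text
t: 26.95
tool_pos: [0.4861, -0.1152, 0.0181]
tool_rot: [0.707, 0.708, 0.0, 0.001]
force: [-1.9, -0.0, 4.6]
gripper_width: 0.0147
grasp_force: 29.4
```

{"api": "jog_arm", "payload": {
  "targets": [
    [0,0,-0.005,0,0,0],
    [0,0,-0.015,0,0,0],
    [0,0,-0.03,0,0,0],
    [0,0,-0.04,0,0,0],
    [0,0,-0.03,0,0,0],
    [0,0,-0.015,0,0,0],
    [0,0,0,0,0,0],
    [0,0,0,0,0,0]
  ]
}}

```text
t: 27.75
tool_pos: [0.4854, -0.1149, 0.1522]
tool_rot: [0.707, 0.708, 0.0, 0.0]
force: [-0.5, 0.2, -1.3]
gripper_width: 0.0144
grasp_force: 29.3
```

```bash
python3 - <<'E'
from plan import *
from rig import imaging
from h import *
s=status.state();print(s['tool_pos'],s['gripper_width'],s['force'],s['grasp_force'])
c=imaging.calibration('wrist');p,d=imaging.read_camera('wrist')
cv2.imwrite('pics/w8.png',p)
p2,d2=imaging.read_camera('side');a=cv2.resize(p2[130:280,220:460],None,fx=2,fy=2);cv2.imwrite('pics/b8.png',np.vstack([a,cv2.resize(p,(480,300))]))
o=ori(0)
plan(((.6605,-.083,.16),o,.04),((.6605,-.083,.12),o,.02))
E
```

```text
[ 0.48544509 -0.11487343  0.15217723] 0.014443609017409794 [-0.4852782   0.19544336 -1.26007309] 29.334585964679718
-> 5 rows
[0.0063,0.0352,-.0018,-.0001,-.0001,0.0001],[0.0063,0.0352,-.0018,-.0001,-.0001,0.0001],[0.0063,0.0352,-.0018,-.0001,-.0001,0.0001],[0.0063,0.0352,-.0018,-.0001,-.0001,0.0001],[0.0063,0.0352,-.0018,-.0001,-.0001,0.0001]
-> 3 rows
[0,0,0.0133,0,0,0],[0,0,0.0133,0,0,0],[0,0,0.0133,0,0,0]
```

View pics/b8.png

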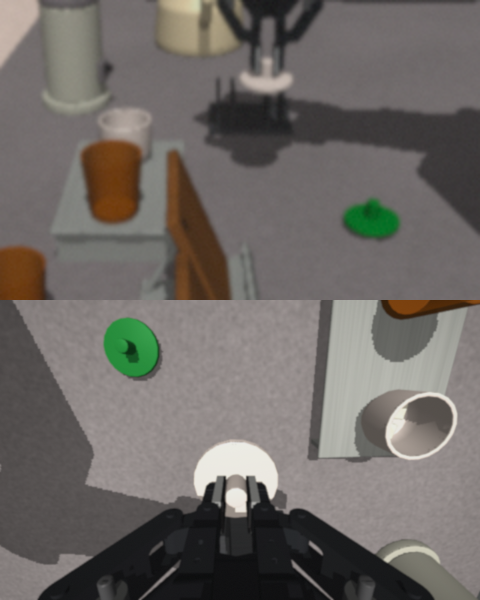

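The lid is held level by its knob and the bowl stands on the riser. I'll carry the lid over.

{"api": "jog_arm", "payload": {
  "targets": [
    [0.004,0.015,-0.004,0,0,0],
    [0.006,0.03,-0.004,0,0,0],
    [0.006,0.04,0,0,0,0],
    [0.006,0.04,0,0,0,0],
    [0.006,0.03,0,0,0,0],
    [0.004,0.02,0,0,0,0],
    [0,0,0,0,0,0],
    [0,0,0,0,0,0]
  ]
}}

```text
t: 28.65
tool_pos: [0.6596, -0.0824, 0.1586]
tool_rot: [0.706, 0.708, -0.001, -0.001]
force: [0.2, 0.2, -0.7]
gripper_width: 0.0148
grasp_force: 29.5
```

```bash
python3 - <<'E'
from plan import *
s=status.state();print(s['tool_pos'],s['force'])
o=ori(0)
plan(((.6605,-.083,.158),o,.04),((.6605,-.083,.121),o,.02))
E
```

```text
[ 0.65956498 -0.08243145  0.15857371] [ 0.18210222  0.18672466 -0.66805418]
-> 1 rows
[-.0006,0.0009,0.0006,-.0009,-.0002,0.0006]
-> 2 rows
[0,0,0.0185,0,0,0],[0,0,0.0185,0,0,0]
```

{"api": "jog_arm", "payload": {
  "targets": [
    [-0.0005,0.001,0.01,-0.0005,0,0.0005],
    [0,0,0.012,0,0,0],
    [0,0,0.01,0,0,0],
    [0,0,0.005,0,0,0],
    [0,0,0.003,0,0,0],
    [0,0,0.002,0,0,0],
    [0,0,0,0,0,0]
  ]
}}

```text
t: 29.35
tool_pos: [0.6619, -0.0834, 0.1189]
tool_rot: [0.707, 0.707, 0.001, 0.001]
force: [0.0, -0.3, -1.2]
gripper_width: 0.0149
grasp_force: 29.5
```

{"api": "jog_arm", "payload": {
  "targets": [
    [0,0,0.002,0,0,0],
    [0,0,0.0015,0,0,0],
    [0,0,0,0,0,0]
  ]
}}

```text
t: 29.65
tool_pos: [0.6618, -0.0833, 0.1153]
tool_rot: [0.707, 0.707, 0.001, 0.001]
force: [0.4, -0.2, -0.6]
gripper_width: 0.0148
grasp_force: 29.5
```

{"api": "jog_arm", "payload": {
  "targets": [
    [0,0,0.001,0,0,0],
    [0,0,0,0,0,0]
  ]
}}

```text
t: 29.85
tool_pos: [0.6618, -0.0833, 0.1143]
tool_rot: [0.707, 0.707, 0.001, 0.001]
force: [0.1, -0.2, -1.3]
gripper_width: 0.0144
grasp_force: 29.5
```

{"api": "jog_arm", "payload": {
  "targets": [
    [0,-0.001,0.0015,0,0,0],
    [0,0,0.001,0,0,0],
    [0,0,0,0,0,0]
  ]
}}

```text
t: 30.15
tool_pos: [0.6606, -0.0833, 0.1116]
tool_rot: [0.707, 0.707, 0.001, 0.001]
force: [0.8, 0.1, -1.2]
gripper_width: 0.0147
grasp_force: 29.5
```

{"api": "jog_arm", "payload": {
  "targets": [
    [0,0,0.001,0,0,0],
    [0,0,0,0,0,0]
  ]
}}

```text
t: 30.35
tool_pos: [0.6608, -0.0833, 0.1107]
tool_rot: [0.707, 0.707, 0.001, 0.001]
force: [0.4, -0.4, -0.1]
gripper_width: 0.0144
grasp_force: 29.5
```

{"api": "jog_arm", "payload": {
  "targets": [
    [0,0,0.001,0,0,0],
    [0,0,0,0,0,0]
  ]
}}

```text
t: 30.55
tool_pos: [0.661, -0.0834, 0.1102]
tool_rot: [0.707, 0.707, 0.001, 0.001]
force: [-0.2, -0.2, 1.5]
gripper_width: 0.0144
grasp_force: 29.6
```

{"api": "jog_arm", "payload": {
  "targets": [
    [0,0,0,0,0,0],
    [0,0,0,0,0,0],
    [0,0,0,0,0,0],
    [0,0,0,0,0,0]
  ],
  "fingers": 0.2
}}

```text
t: 30.95
tool_pos: [0.6608, -0.0833, 0.1098]
tool_rot: [0.707, 0.707, 0.001, 0.001]
force: [-0.2, 0.4, 0.2]
gripper_width: 0.034
grasp_force: 0.0
```

{"api": "jog_arm", "payload": {
  "targets": [
    [0,0,-0.01,0,0,0],
    [0,0,-0.03,0,0,0],
    [0,0,-0.045,0,0,0],
    [0,-0.02,-0.04,0,0,0],
    [0,-0.04,-0.02,0,0,0],
    [-0.02,-0.045,0,0,0,0],
    [-0.03,-0.045,0,0,0,0],
    [0,0,0,0,0,0]
  ]
}}

```text
t: 31.75
tool_pos: [0.51, -0.1328, 0.2551]
tool_rot: [0.708, 0.706, -0.0, 0.001]
force: [-0.1, 0.1, -0.3]
gripper_width: 0.0343
grasp_force: 0.0
```

```bash
python3 - <<'E'
from plan import *
from rig import imaging
from h import *
c=imaging.calibration('top');p,d=imaging.read_camera('top')
W=cloud(d,c).reshape(-1,3)
k=W[(np.hypot(W[:,0]-.6606,W[:,1]+.083)<.05)]
for a,b in ((.098,.112),(.12,.135)):
    w=k[(k[:,2]>a)&(k[:,2]<b)]
    if len(w): print(a,len(w),cv2.minEnclosingCircle((w[:,:2]*1000).astype(np.float32)),np.percentile(w[:,2],[2,50,98]))
V=O.inv().apply(W-C);xb,yb,zb=V[:,1],V[:,0],-V[:,2]
for n,y0,y1 in(('large',-.13,.005),('small',.015,.125)):
    m=(xb<-.004)&(xb>-.03)&(zb>.02)&(zb<.16)&(yb>y0)&(yb<y1)
    f=np.polyfit(zb[m],xb[m],1);g=np.polyfit(yb[m],xb[m],1)
    print(n,m.sum(),'front x',np.median(xb[m]),'tilt',f[0],g[0],'y',np.percentile(yb[m],[.5,99.5]),'ztop',np.percentile(zb[m],99.7))
p2,_=imaging.read_camera('side')
cv2.imwrite('pics/fin.png',np.hstack([cv2.resize(p[110:300,110:370],(390,285)),cv2.resize(p2[130:350,200:460],(390,285))]))
E
```

```text
0.098 558 ((661.2099609375, -82.11387634277344), 33.41180419921875) [0.10106298 0.10512564 0.10895202]
0.12 43 ((661.2162475585938, -82.36447143554688), 7.859742641448975) [0.12066628 0.12734135 0.13002501]
large 1903 front x -0.0118253384392432 tilt 0.024877439883890476 -0.002176821891720535 y [-0.12450742  0.00350017] ztop 0.1472004187780162
small 1184 front x -0.01189774494587929 tilt 0.027953659243970332 -0.007925244977444644 y [0.01946004 0.11332177] ztop 0.12772152285111768
```

View pics/fin.png

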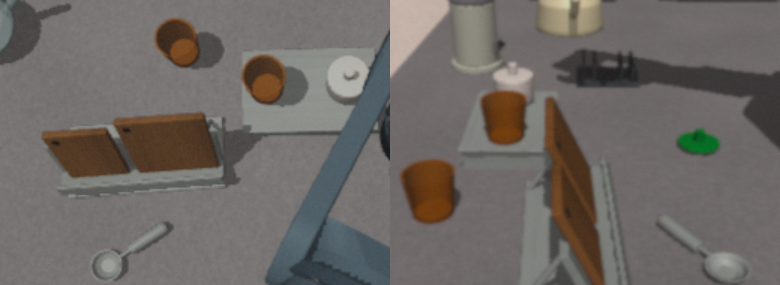

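Both boards are flat on the panel with their front faces 12 mm out. The lid is seated level on the bowl, with the knob top at 0.128 as expected, and nothing else has moved. I'll hand it in.

```bash
python3 -c "
from rig import job
print(job.close_job())"
```

```text
the job is handed in; nothing more can be done
None
```

The job is handed in at about 32 s of the 72 s limit: both boards measured flat against the stand panel, and the sugar bowl is on the riser with its lid seated; no verdict was returned.

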